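# Push the jig's sprung plunger in and trap it with the keeper

### The job

Stow the welding jig's sprung plunger: push it fully into its sloping housing and, while it is held in, slide the keeper frame across by its upright bail, fully home, so that the tongue covers the plunger's end and holds it in. Then let go and draw clear; leave the loose things on and around the jig where they lie.

Things in the scene. Friction and masses are not known exactly. Their poses are not given: they have to be found in the camera images.
- plunger_top (a point): Centre of the flat top of the sprung plunger, a steel bar 100 mm long (its y) by 36 mm wide (its x), free top 40 mm out of its painted sloping housing. The point moves with it. z points out of the housing along its travel, leaning 30 degrees from vertical to the jig's -x (robot) side; y is level, the jig's y; x points up the slope. Ordinary friction with the fingers (about 0.6).
- plunger (a joint): How far the plunger is pushed in, m: 0 free, 0.024 on its bottom stop. The spring pushes back with about 5 N at first and 12 N at the bottom; let go, it springs out again. The keeper can pass over it only when it is in by 0.020 or more; trapped, it rests at about 0.020.
- keeper (a joint): Slide of the keeper in the -y direction of plunger_top, m: 0 to 0.004 open (start), 0.034 fully home against its stop. It stays where it is left (friction about 3 N). Unless the plunger is in by 0.020 or more, the tongue runs into the plunger's end about 5 mm from open.
- keeper_bail (a point): Centre of the keeper's upright bail: steel cross-plate 72 (x) by 8 (y) by 16 mm (z), axes as plunger_top. It bridges the plunger, its lower edge 4 mm above the free top, its upper edge 20 mm above it. Keeper: flat 8 mm steel frame, underside 20 mm above the housing face, with two side rails 52 mm apart inside; the bail stands on them at one end, the tongue joins them at the other.
- keeper_window (a point): Centre of the keeper's open window, at half the frame's thickness, on the +y side of the bail: 67 mm (y) between the bail's face and the tongue, 52 mm (x) between the rails; moves with the keeper, axes as plunger_top. Closed fingers can push the plunger down through it, then, still pressing, slide along the plunger to -y against the bail and take the keeper along, then leave along z.
- keeper_tongue (a point): Middle of the leading (-y) edge of the keeper's tongue, a plate 73 (x) by 35 (y) by 8 mm, at half its thickness, 24 mm above the housing face; axes as plunger_top. Keeper open: 5 mm beyond the +y end of the plunger. Keeper home: over the last 29 mm of the pressed plunger.
- jig: Welding jig fixed to the table: brown-grey steel base plate 260 (x) by 350 (y) by 12 mm, origin at the centre of its underside, z up, yaw varies within 0.35 rad. The green-painted housing on it is 84 by 180 by 60 mm; the plunger's axis meets its sloping top face right above the origin, 105 mm over the table.
- bridge (a point): Middle of the underside of the square steel tube (30 mm) that bridges the jig along its y, 250 mm above the table and 18 mm to the +x side of the jig's origin, on 30 mm posts 160 mm to either side. It leaves no room for an upright gripper over the plunger: come in along the plunger's line, from the robot's side.
- offcut: Bystander, not to be disturbed: short square-tube offcut, 90 by 40 by 40 mm, lying on the jig's base plate in front of the housing; origin on its underside.
- shim: Bystander, not to be disturbed: flat steel block 50 by 70 by 12 mm lying on the base plate in front of the housing; origin on its underside.
- wrench: Bystander, not to be disturbed: steel open-ended wrench, 200 mm, on the table to the right; origin on its underside.
- hammer: Bystander, not to be disturbed: hammer, 280 mm, on the table to the left; origin on its underside.
- collar: Bystander, not to be disturbed: steel collar, 70 mm across, 50 mm tall, on the table to the right; origin on its underside.

How it is judged:
By the outcome, as a careful person would: the job done as asked, in the order asked, and still so for the second after the job is handed in, with the robot touching nothing.
It also fails if it takes over 32 s, if anything falls off the work surface, if the arm or the gripper's body presses on something with over 40 N, if the wrist force passes 120 N, or if a joint passes its speed limit or range.

### The arm

A 7-joint arm with a two-finger parallel gripper is mounted at the origin on the work surface. World frame = base frame: x ahead of the robot, y to its left, z up, the work surface at z = 0. Lengths are in mm, angles in rad, forces in N, time in s.
With the tool pointing down it reaches from about 400 to 875 mm from the base axis. Payload 19.3 kg.
Tool frame: the origin (TCP) lies at the very end of the fingers, on their centre line; the grasp point (between the pads) lies 19 mm behind it (grip_point_offset is the z of the grasp point in the tool frame, in mm); z points along the fingers, x is the direction in which the jaws open and shut, and the axes are right-handed (so a half turn about z gives the same grasp; the last joint's range is limited). The gripper opens to 85 mm and grips with 20 to 120 N. Pads are 22 mm wide; open, the fingers measure 114 mm over their backs; the gripper's body (76 mm by 85 mm) begins 54 mm behind the grasp point. The pads swing forward as they close: fully open they stand 13 mm farther back than shut.
Start: joints at [-1.331, 0.521, -0.036, 1.599, 0.021, 1.021, -0.113], TCP at [190.561, 595.232, 231.291] pointing down, gripper open.
Joint ranges: [-2.91, 2.91], [-0.3, 2.13], [-1.5, 1.42], [0.17, 2.43], [-1.26, 4.41], [0.16, 1.93], [-2.52, 2.52]. Speed limits (rad/s): [1.89, 1.89, 2.39, 2.39, 3.01, 3.01, 3.01].

### API

Orientations are given as a 3x3 rotation matrix whose columns are the frame's x, y, z axes.
In Python, from workcell import movep, movel, goto_joints, open_gripper, clamp, wait, inverse_kinematics, read_state, camera, PlanningError, finish_job, grip_point_offset gives the robot as it stands. Calls block until the motion is done:
- movep(position, orientation): joint-space move of the TCP to a pose.
- movel(position, frame=None, max_speed=150, guard=None): straight line of the TCP; frame=None keeps the orientation; max_speed is the mean speed in mm/s. With guard (N) it stops when the force on the tool has changed by that much, and returns True; else False.
- goto_joints(angles): joint-space move.
- open_gripper() and clamp(): open the fingers fully, or close them until they stop; the grip force is fixed at half the most.
- wait(seconds).
- inverse_kinematics(position, orientation): joint angles nearest the present ones, or None.
- read_state(): the state.
- camera(name): name is "scene" or "top" or "wrist"; returns a dict with "image" (384x512x3 uint8, blue, green, red), "range_z" (384x512 float32, mm along the optical axis (not along the pixel's ray), 0 where there is no reading), "fx", "fy", "cx", "cy" (pixels), "cam_to_world" (4x4, takes a point from camera to world coordinates). Camera axes: x right, y up, looking along -z (the intrinsics and any distortion apply to the point x, -y, -z); pixel columns grow to the right and rows downward; lengths in mm; the calibration is good to about 2 mm. A picture is of the moment at which its call begins.
A pose or a line that the arm cannot do raises PlanningError and nothing moves.
- finish_job(): hands the job in, once; it reports no verdict.
The state is a dict: "time": time; "qpos": joint angles; "qvel": joint speeds; "joint_efforts": joint torques, N m; "eef_pos": TCP position; "tool_rot": TCP orientation; "ft_force": force on the tool from outside, world axes, zero at the start; "torque": the same for the moment, N m; "finger_gap": finger opening in mm.
Only numpy, scipy, OpenCV 4.12 (cv2) and the standard library are available. Lean on these libraries where they do the work, as an engineer would, in place of code of your own. Each camera call takes 0.05 s, during which the arm holds its last target.

## Working session

There is one attempt and no reset: what is moved stays moved. The work goes in short steps, each a Python script; the robot and the scene stay as the last script left them, time stands still between calls to the robot, and variables do not carry over. Pictures are saved under pics/ and viewed, and the job is handed in when it is done.

```bash
mkdir -p pics; ls
python3 - <<'E'
from workcell import *
import cv2,numpy as np,pickle
for n in ["scene","top","wrist"]:
    c=camera(n); pickle.dump(c,open(f"pics/{n}.pkl","wb")); cv2.imwrite(f"pics/{n}.png",c["image"])
    print(n,c["fx"],c["cx"],c["cy"],np.round(c["cam_to_world"],3).tolist(),[k for k in c])
s=read_state();print(s["time"],s["ft_force"],s["finger_gap"],grip_point_offset)
E
```

```text
pics
scene 444.0937654075673 259.73015800291006 196.51339563263645 [[0.236, -0.673, 0.701, 1502.291], [0.972, 0.163, -0.17, -196.983], [0.0, 0.721, 0.693, 1095.994], [0.0, 0.0, 0.0, 1.0]] ['image', 'range_z', 'fx', 'fy', 'cx', 'cy', 'cam_to_world']
top 487.99581389963134 256.1177597641533 178.38535901983505 [[0.005, 0.986, -0.168, 330.848], [-1.0, 0.009, 0.025, 37.323], [0.026, 0.168, 0.985, 1477.349], [0.0, 0.0, 0.0, 1.0]] ['image', 'range_z', 'fx', 'fy', 'cx', 'cy', 'cam_to_world']
wrist 296.5284046054764 251.08602767956268 192.68100866152582 [[0.305, -0.909, -0.284, 117.166], [0.952, 0.291, 0.093, 618.576], [-0.002, -0.299, 0.954, 373.34], [0.0, 0.0, 0.0, 1.0]] ['image', 'range_z', 'fx', 'fy', 'cx', 'cy', 'cam_to_world']
0.15 [-0.16021042 -0.25322941 -0.08697216] 85.46152587008092 -18.700000000000003
```

View pics/scene.png

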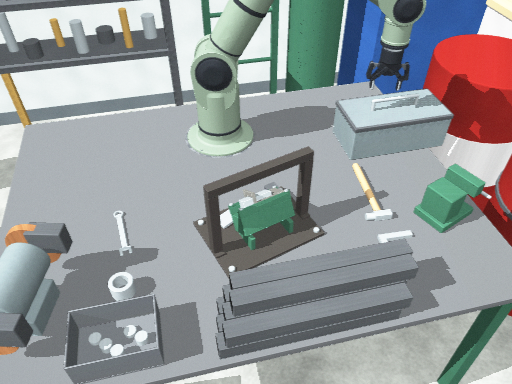

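View pics/top.png

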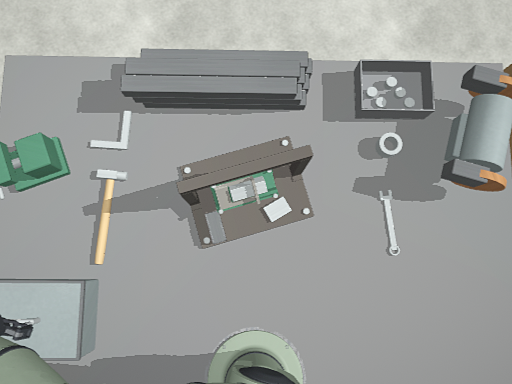

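View pics/wrist.png

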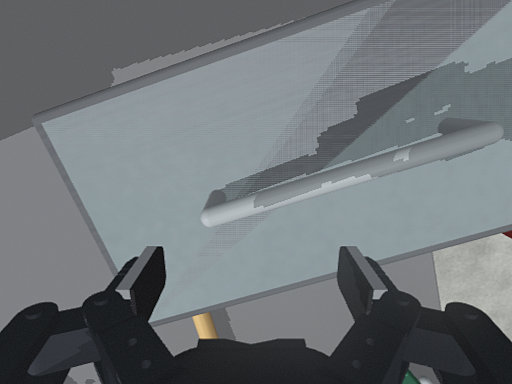

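The top view shows the jig in the middle: corner bolts at about (187,170), (285,143), (307,211) and (207,241), and the plunger and keeper near (245,190). I'll estimate the jig pose from these, then zoom in.

```bash
cat > h.py <<'E'
import numpy as np,cv2,pickle
def pts(c):
    h,w=c["range_z"].shape; v,u=np.mgrid[:h,:w].astype(float); z=c["range_z"]
    P=np.stack([(u-c["cx"])/c["fx"]*z,-(v-c["cy"])/c["fy"]*z,-z,np.ones_like(z)],-1)@np.array(c["cam_to_world"]).T
    return P[...,:3]
def ray(c,u,v):
    M=np.array(c["cam_to_world"]); d=M[:3,:3]@np.array([(u-c["cx"])/c["fx"],-(v-c["cy"])/c["fy"],-1]); return M[:3,3],d
def onz(c,u,v,z):
    o,d=ray(c,u,v); return o+d*(z-o[2])/d[2]
def proj(c,p):
    M=np.array(c["cam_to_world"]); q=M[:3,:3].T@(np.array(p)-M[:3,3]); return c["cx"]+c["fx"]*q[0]/-q[2], c["cy"]-c["fy"]*q[1]/-q[2]
E
python3 - <<'E'
from h import *
c=pickle.load(open("pics/top.pkl","rb")); P=pts(c)
for u,v in [(187,170),(285,143),(307,211),(207,241)]: print(onz(c,u,v,16).round(1),P[v,u].round(1))
I=c["image"]; g=I[...,1].astype(int)-np.maximum(I[...,0],I[...,2]); 
m=(g>25); m[:,:150]=0; m[:, 330:]=0; m[250:]=0
Q=P[m]; print(len(Q),Q.min(0),Q.max(0))
cv2.imwrite("pics/topz.png",cv2.resize(I[125:255,165:325],None,fx=5,fy=4.6,interpolation=cv2.INTER_NEAREST)[:600])
s=pickle.load(open("pics/scene.pkl","rb"))["image"]
cv2.imwrite("pics/scz.png",cv2.resize(s[140:275,185:330],None,fx=5,fy=4.4,interpolation=cv2.INTER_CUBIC)[:600])
# table height & base plate fit
m2=(I.max(2)<75)&(P[...,2]>5)&(P[...,2]<18); m2[:,:175]=0; m2[:,320:]=0; m2[130:,][125:]=0
q=P[m2]; r=cv2.minAreaRect(q[:,:2].astype(np.float32)); print(r,np.median(q[:,2]),np.median(P[300,120:180,2]))
E
```

```text
[604. 210.  16.] [603.2 209.5  20.3]
[691.6 -88.5  16. ] [690.5 -88.1  20.5]
[ 481.9 -153.9   16. ] [ 481.2 -153.    23. ]
[390.4 144.7  16. ] [390.2 144.5  20. ]
286 [330.84820357 -59.9993966   86.90498188] [ 579.73345666  127.88756097 1477.34883201]
((640.8673706054688, 54.28028869628906), (398.7738342285156, 330.90545654296875), 89.94147491455078) 12.596510033362506 -0.12645201922987326
```

```bash
sleep 1
```

```text
(no output)
```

View pics/topz.png

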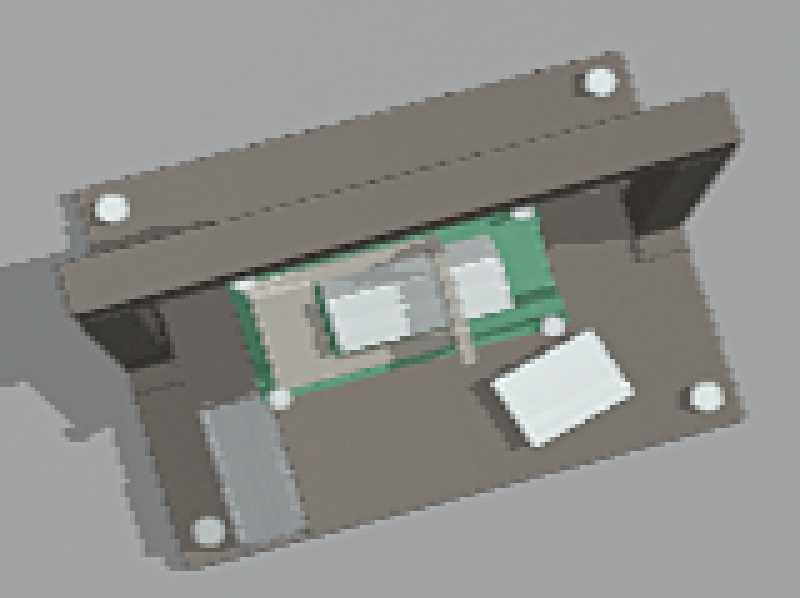

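View pics/scz.png

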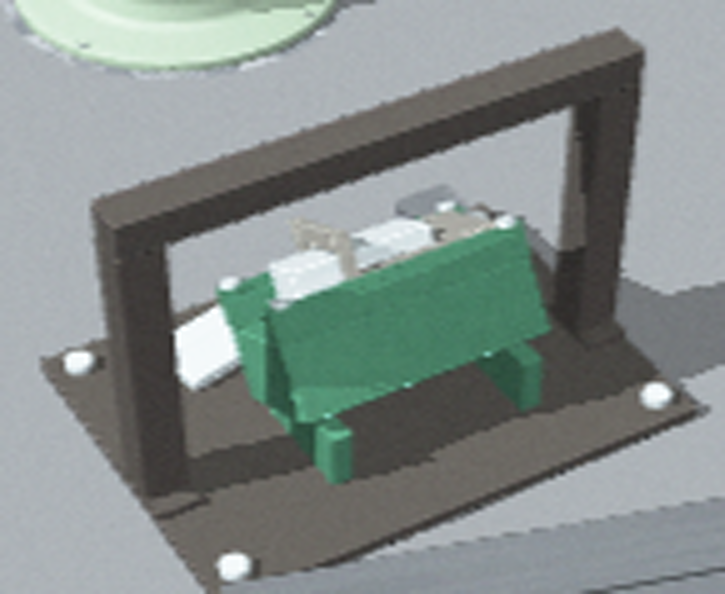

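The zooms show the tongue on the jig's +y (image left) side, and the bail right of the plunger's middle. Next I'll set up the jig frame from the bolts and check it against the depth points.

```bash
cat >> h.py <<'E'
def frame(o,yaw):
    c,s=np.cos(yaw),np.sin(yaw); Rj=np.array([[c,-s,0],[s,c,0],[0,0,1]])
    b=np.pi/6; Rp=Rj@np.array([[np.cos(b),0,-np.sin(b)],[0,1,0],[np.sin(b),0,np.cos(b)]])
    return Rj,Rp,np.array([o[0],o[1],105.])   # plunger axes, face point
E
python3 - <<'E'
from h import *
from workcell import *
c=pickle.load(open("pics/top.pkl","rb")); P=pts(c); I=c["image"]
B=[]
for u,v in [(187,170),(285,143),(307,211),(207,241)]:
    w=I[v-5:v+6,u-5:u+6].min(2)>170
    yy,xx=np.nonzero(w); B.append(onz(c,xx.mean()+u-5,yy.mean()+v-5,20)); print(len(xx),B[-1].round(1))
B=np.array(B); o=B.mean(0); y=(B[0]-B[1]+B[3]-B[2]);x=(B[0]-B[3]+B[1]-B[2])
print("origin",o.round(1),"yaws",np.arctan2(-y[0],y[1]),np.arctan2(x[1],x[0]),np.linalg.norm(y)/2,np.linalg.norm(x)/2)
yaw=(np.arctan2(-y[0],y[1])*311+np.arctan2(x[1],x[0])*223)/534
np.save("jig.npy",[o[0],o[1],yaw])
Rj,Rp,F=frame(o,yaw)
L=(P-F)@Rp
m=(abs(L[...,0])<45)&(abs(L[...,1])<95)&(L[...,2]>-8)&(L[...,2]<75)
Q=L[m]
bridge=(P-F)@Rj
for lo,hi in [(-5,6),(24,32),(36,43),(44,65)]:
    q=Q[(Q[:,2]>lo)&(Q[:,2]<hi)]
    print(lo,hi,len(q),np.median(q[:,2]),np.percentile(q,[3,97],axis=0).round(1).tolist() if len(q) else "")
mb=(P[...,2]>270)&(P[...,2]<290)&(abs(bridge[...,0])<60)&(abs(bridge[...,1])<150); b=bridge[mb]; print("bridge",np.percentile(b,[2,50,98],axis=0).round(1).tolist())
s=read_state(); print(s["tool_rot"])
M=c["cam_to_world"]
cw=pickle.load(open("pics/wrist.pkl","rb"))["cam_to_world"]
R=np.array(s["tool_rot"]); print("cam in tool",(R.T@(np.array(cw)[:3,3]-s["eef_pos"])).round(1),(R.T@np.array(cw)[:3,:3]).round(2).tolist())
a=Rp[:,2]
for name,tx in [("x",Rp[:,0]),("-x",-Rp[:,0]),("y",Rp[:,1]),("-y",-Rp[:,1])]:
    T=np.stack([tx,np.cross(-a,tx),-a],1)
    for d in [(0,10,140),(0,10,60),(0,10,16),(0,-35,14)]:
        q=inverse_kinematics(F+Rp@np.array(d),T); print(name,d,None if q is None else np.round(q,2))
E
```

```text
33 [604.  209.8  20. ]
28 [693.2 -87.   20. ]
32 [ 482.4 -150.3   20. ]
22 [393.3 146.7  20. ]
origin [543.2  29.8  20. ] yaws 0.29183759114698543 0.2914512358120288 309.98566443549487 220.02348756732007
-5 6 203 0.07628330228520945 [[-26.9, -79.5, -4.5], [17.5, 93.9, 4.7]]
24 32 628 27.92193766180208 [[-41.6, -66.8, 24.3], [37.7, 86.7, 31.5]]
36 43 337 39.89840141830524 [[-17.1, -48.0, 36.5], [18.3, 45.8, 42.6]]
44 65 103 58.97141567545049 [[-33.6, -39.2, 44.4], [35.5, 18.1, 63.9]]
bridge [[2.4, -143.6, 167.7], [16.4, 1.4, 174.4], [31.7, 144.2, 179.5]]
[[ 3.04831395e-01  9.52406310e-01 -2.04156694e-04]
 [ 9.52405936e-01 -3.04831456e-01 -8.46495440e-04]
 [-8.68440981e-04  6.35983383e-05 -9.99999621e-01]]
cam in tool [  -0.   -77.  -142.5] [[1.0, 0.0, 0.0], [0.0, -0.95, -0.3], [0.0, 0.3, -0.95]]
x (0, 10, 140) [-0.26  0.11  0.18  2.39 -0.76  0.17  0.92]
x (0, 10, 60) [ 0.58  0.43 -0.84  2.34  1.71  0.24 -1.49]
x (0, 10, 16) [ 0.54  0.56 -0.85  2.32  1.93  0.34 -1.68]
x (0, -35, 14) [ 0.65  0.59 -0.84  2.28  1.87  0.29 -1.51]
-x (0, 10, 140) [ 1.02  0.29 -1.26  2.34  0.89  0.27  2.46]
-x (0, 10, 60) [ 0.58  0.43 -0.84  2.34  1.71  0.24  1.65]
-x (0, 10, 16) [ 0.31  0.48 -0.54  2.33  2.28  0.21  1.07]
-x (0, -35, 14) [ 0.56  0.55 -0.72  2.28  1.99  0.22  1.49]
y (0, 10, 140) [ 0.84  0.21 -1.03  2.35  0.58  0.19  1.19]
y (0, 10, 60) [ 0.56  0.42 -0.82  2.34  1.72  0.23  0.07]
y (0, 10, 16) [ 0.54  0.56 -0.85  2.32  1.93  0.34 -0.11]
y (0, -35, 14) [ 0.65  0.59 -0.84  2.28  1.87  0.29  0.06]
-y (0, 10, 140) [-0.4   0.11  0.33  2.4  -0.86  0.19 -0.55]
-y (0, 10, 60) [-0.28  0.34  0.19  2.38  4.19  0.18  0.67]
-y (0, 10, 16) [ 0.23  0.47 -0.45  2.33  2.48  0.18  2.43]
-y (0, -35, 14) [ 0.01  0.46 -0.03  2.31  3.88  0.18  1.08]
```

The pose fits well: bolt spacing comes out at 310 × 220 mm, the plunger top at 39.9 mm against 40, and the bridge where it should be. Now I'll plan a route that stays clear of the posts.

Run:
```python
from h import *
from workcell import *
j=np.load("jig.npy"); Rj,Rp,F=frame(j[:2],j[2]); a=Rp[:,2]
V=np.array(read_state()["tool_rot"])
T=np.stack([Rp[:,0],np.cross(-a,Rp[:,0]),-a],1)
for w in [(400,100,380),(420,150,400),(450,120,400)]:
    print(w,inverse_kinematics(np.array(w,float),V),inverse_kinematics(np.array(w,float),T))
for h in (70,80,90,100,110,120): print(h,(F+Rp@np.array([0,14,h])).round(0),inverse_kinematics(F+Rp@np.array([0,14,h]),T))
```

```text
(400, 100, 380) [-0.7277935   0.01090578  0.34487973  1.90549112 -0.00316394  1.22634514
  0.87917224] [-0.66977929 -0.29998118  0.15684937  2.25983983  0.24637045  0.6778387
 -0.36897688]
(420, 150, 400) [-0.74674696  0.06797188  0.29077129  1.79910757 -0.01963954  1.27796809
  0.8101053 ] [-1.09493551 -0.2847978   0.38695301  2.17901228  0.4392352   0.78074154
 -0.6489879 ]
(450, 120, 400) [-0.69943083  0.10774038  0.34778933  1.76005399 -0.03749945  1.280881
  0.91827643] [-1.0483678  -0.25533698  0.48084268  2.15163856  0.37029983  0.73545303
 -0.474173  ]
70 [506.  33. 166.] [ 0.5761259   0.3950676  -0.845029    2.34857558  1.63245558  0.22152537
 -1.43181369]
80 [501.  32. 174.] [ 0.59139962  0.36536062 -0.85109753  2.35151584  1.52840172  0.20250591
 -1.33303654]
90 [496.  30. 183.] [ 0.61337179  0.33716136 -0.86440672  2.35358098  1.40186616  0.18816469
 -1.21064971]
100 [491.  29. 192.] [ 0.78915091  0.3692647  -1.07472695  2.34956342  1.32745319  0.26895748
 -1.12275643]
110 [487.  27. 200.] [ 0.80669192  0.3331986  -1.07582596  2.35069383  1.20471824  0.24553859
 -1.00591912]
120 [482.  26. 209.] [-0.44920603  0.1720225   0.37536999  2.40270693 -1.21210277  0.17143245
  1.36095333]
```

Run:
```python
from h import *
from workcell import *
V=np.array(read_state()["tool_rot"])
clamp()
movep(np.array([420,150,400.]),V)
s=read_state();print(s["time"],s["eef_pos"].round(0) if hasattr(s["eef_pos"],"round") else s["eef_pos"],s["finger_gap"])
q0=np.array(s["qpos"]);q1=np.array([0.78915091,0.3692647,-1.07472695,2.34956342,1.32745319,0.26895748,-1.12275643])
goto_joints(q0+.4*(q1-q0))
s=read_state();print(s["time"],np.round(s["eef_pos"]),np.round(s["tool_rot"],2).tolist())
for n in ["scene","wrist"]:
    cv2.imwrite(f"pics/{n}2.png",camera(n)["image"])
```

```text
2.825 [420. 151. 400.] -0.13887118280912972
3.7833 [506.   9. 285.] [[0.74, 0.63, 0.24], [0.68, -0.69, -0.26], [-0.0, 0.36, -0.93]]
```

View pics/scene2.png

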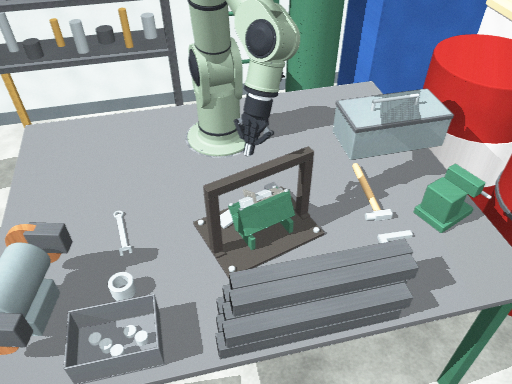

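View pics/wrist2.png

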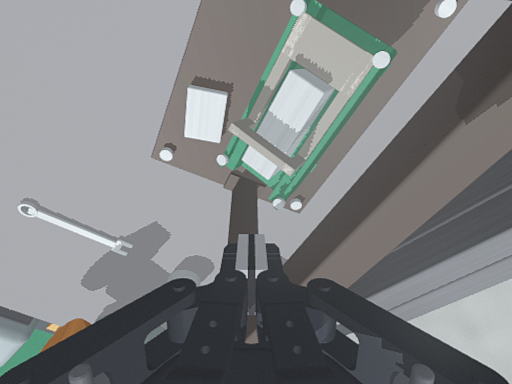

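The scene view shows the arm on the robot's side of the bridge, with the gripper clear of the bar at about (255,140). In the wrist view the window is free between the bail (265,145) and the tongue (345,45). I'll go on to the approach pose.

Run:
```python
from h import *
from workcell import *
q1=np.array([0.78915091,0.3692647,-1.07472695,2.34956342,1.32745319,0.26895748,-1.12275643])
goto_joints(q1)
s=read_state();print(s["time"],np.round(s["eef_pos"]),np.round(s["ft_force"],1))
for n in ["scene","wrist"]:
    c=camera(n);pickle.dump(c,open(f"pics/{n}3.pkl","wb")); I=c["image"]
    cv2.imwrite(f"pics/{n}3.png",I if n=="wrist" else cv2.resize(I[80:280,170:350],None,fx=4,fy=3))
j=np.load("jig.npy"); Rj,Rp,F=frame(j[:2],j[2])
c=pickle.load(open("pics/wrist3.pkl","rb"));L=(pts(c)-F)@Rp
ok=(c["range_z"]>0)
for n,(x0,x1,y0,y1,z0,z1) in dict(plunger=(-30,30,-60,60,36,43),bail=(-45,45,-40,0,50,63),rails=(-45,45,-40,110,25,31)).items():
    m=ok&(L[...,0]>x0)&(L[...,0]<x1)&(L[...,1]>y0)&(L[...,1]<y1)&(L[...,2]>z0)&(L[...,2]<z1); q=L[m]
    print(n,len(q),np.percentile(q,[2,50,98],axis=0).round(1).tolist() if len(q) else "")
a=Rp[:,2];T=np.stack([Rp[:,0],np.cross(-a,Rp[:,0]),-a],1)
for d in [(0,14,42),(0,14,14),(0,-36,14)]: print(inverse_kinematics(F+Rp@np.array(d),T))
```

```text
5.25 [492.  29. 192.] [-0.8  0.4  0.5]
plunger 3840 [[-16.9, -11.8, 37.9], [0.6, 22.3, 39.7], [18.0, 49.2, 41.0]]
bail 720 [[-34.8, -20.2, 50.4], [21.0, -13.6, 59.3], [36.0, -12.3, 60.7]]
rails 9680 [[-40.6, -12.6, 25.7], [0.6, 62.0, 27.6], [41.7, 90.9, 30.0]]
[ 0.54291981  0.47847942 -0.83497444  2.33675417  1.83324683  0.28099966
 -1.61442015]
[ 0.42819082  0.52460452 -0.70966578  2.32391079  2.06337464  0.28128763
 -1.84176434]
[ 0.57589402  0.55344821 -0.74249162  2.2800497   1.96397946  0.2324256
 -1.61584823]
```

View pics/scene3.png

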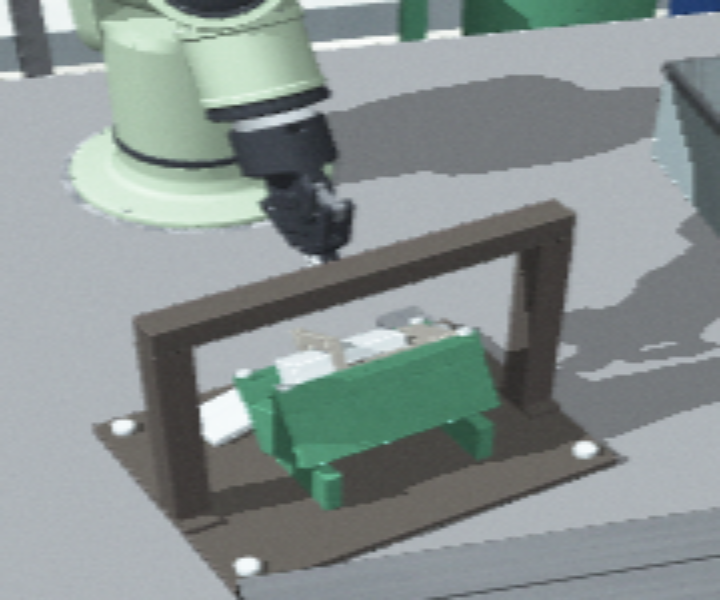

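View pics/wrist3.png

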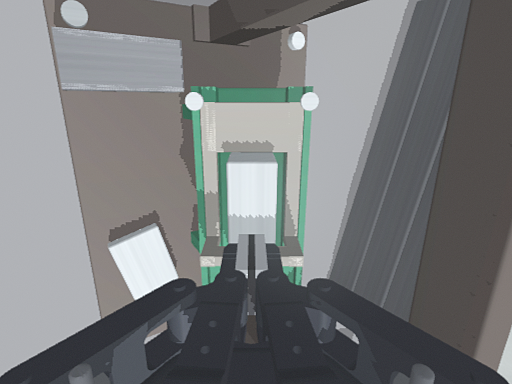

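The wrist view shows the fingers centred over the window at (250,240), with the plunger at (250,185), the tongue edge at row 152 and the bail at row 255. The wrist depth agrees to about 1 mm. Pressing now.

```bash
cat > st.py <<'E'
from h import *
from workcell import *
j=np.load("jig.npy"); Rj,Rp,F=frame(j[:2],j[2]); a=Rp[:,2];T=np.stack([Rp[:,0],np.cross(-a,Rp[:,0]),-a],1)
def W(*d): return F+Rp@np.array(d,float)
def st(t=""):
    s=read_state(); print(t,round(s["time"],2),"loc",(Rp.T@(np.array(s["eef_pos"])-F)).round(1),"F",(Rp.T@np.array(s["ft_force"])).round(1),"q",np.round(s["qpos"],2))
E
python3 - <<'E'
from st import *
movel(W(0.5,16,46),T,max_speed=60); st("above")
print(movel(W(0.5,16,13),T,max_speed=25,guard=20)); st("pressed")
E
```

```text
above 6.4 loc [ 0.6 16.  46.2] F [-1.1  0.2 -0.6] q [ 0.68  0.53 -1.02  2.33  1.72  0.38 -1.48]
True
pressed 7.52 loc [ 0.5 15.9 15.5] F [-0.4 -1.3 20.6] q [ 0.65  0.64 -1.02  2.32  1.83  0.46 -1.56]
```

Run:
```python
from st import *
print(movel(W(0.5,-8,15.5),T,max_speed=30,guard=28)); st("mid")
print(movel(W(0.5,-39,15.5),T,max_speed=25,guard=25)); st("end")
for n in ["scene","wrist"]:
    c=camera(n);pickle.dump(c,open(f"pics/{n}4.pkl","wb")); I=c["image"]
    cv2.imwrite(f"pics/{n}4.png",I if n=="wrist" else cv2.resize(I[80:280,170:350],None,fx=4,fy=3))
c=pickle.load(open("pics/wrist4.pkl","rb"));L=(pts(c)-F)@Rp
m=(c["range_z"]>0)&(abs(L[...,0])<10)&(abs(L[...,2]-28)<3); print("tongue y",np.percentile(L[m][:,1],[1,50,99]).round(1))
```

```text
False
mid 8.46 loc [ 0.6 -5.4 15.5] F [-0.1 11.4 17.3] q [ 0.69  0.63 -0.99  2.3   1.82  0.41 -1.5 ]
False
end 9.85 loc [  0.6 -33.   15.5] F [-1.6 28.9 16.7] q [ 0.72  0.62 -0.94  2.27  1.79  0.34 -1.4 ]
tongue y [-25.9  38.4  55.5]
```

View pics/wrist4.png

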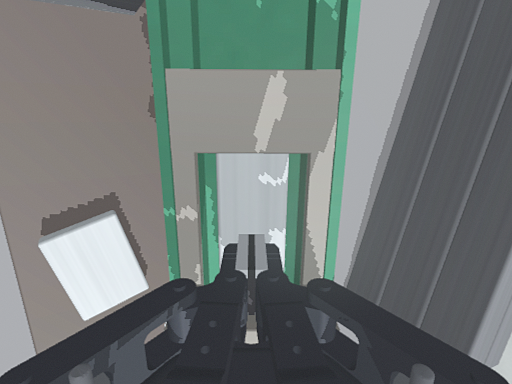

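View pics/scene4.png

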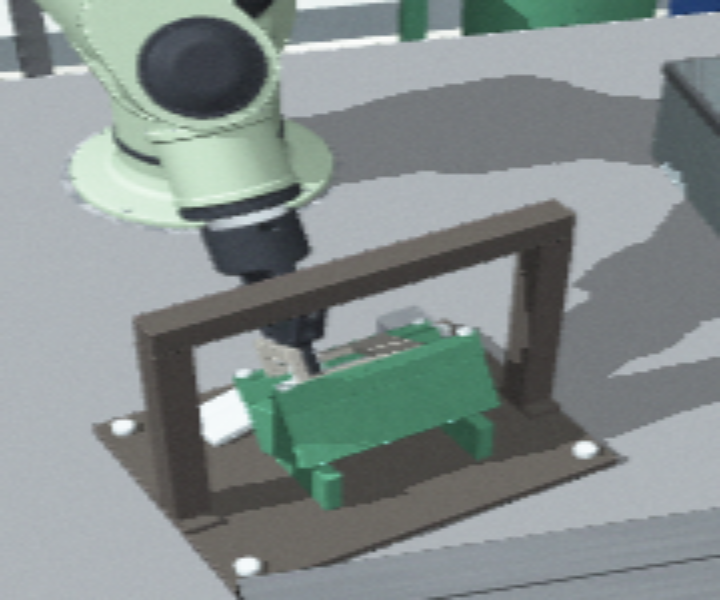

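The wrist view shows the keeper across, with the tongue (rows 70–152) over the plunger's end. The force rose from 11 to 29 N, which suggests the stop. I'll measure the tongue edge, which should be at y≈21, and push a little more to confirm.

Run:
```python
from st import *
def edge(c):
    L=(pts(c)-F)@Rp
    m=(c["range_z"]>0)&(abs(L[...,0])<12)&(abs(L[...,2]-28)<3)&(L[...,1]>5)&(L[...,1]<70); q=L[m]; print("tongue",np.percentile(q[:,1],[1,99]).round(1))
edge(pickle.load(open("pics/wrist4.pkl","rb")))
print(movel(W(0.5,-42,15.3),T,max_speed=20,guard=25)); st("end2")
c=camera("wrist"); edge(c)
```

```text
tongue [21.4 55.5]
False
end2 10.25 loc [  0.6 -33.2  15.4] F [-1.4 42.4 25.9] q [ 0.72  0.62 -0.94  2.27  1.79  0.33 -1.39]
tongue [21.1 55.3]
```

At the stop: 13 N more moved it only 0.2 mm, and the tongue edge is at 21.1 against 21 expected. Next I'll take off the side load, lift along z and check.

Run:
```python
from st import *
movel(W(0.5,-32,15.5),T,max_speed=25); st("relieved")
movel(W(0.5,-31,30),T,max_speed=25); st("up1")
movel(W(0.5,-30,95),T,max_speed=70); st("up")
for n in ["scene","wrist","top"]:
    c=camera(n);pickle.dump(c,open(f"pics/{n}5.pkl","wb")); I=c["image"]
    cv2.imwrite(f"pics/{n}5.png",I if n!="scene" else cv2.resize(I[80:280,170:350],None,fx=4,fy=3))
c=pickle.load(open("pics/wrist5.pkl","rb"));L=(pts(c)-F)@Rp
m=(c["range_z"]>0)&(abs(L[...,0])<12)&(abs(L[...,2]-28)<3)&(L[...,1]>5)&(L[...,1]<70);print("tongue",np.percentile(L[m][:,1],[1,99]).round(1))
m=(c["range_z"]>0)&(abs(L[...,0])<12)&(L[...,1]>-15)&(L[...,1]<17)&(L[...,2]<45)&(L[...,2]>5);print("plunger z",len(L[m]),np.percentile(L[m][:,2],[5,50,95]).round(1))
```

```text
relieved 10.85 loc [  0.6 -32.8  15.5] F [ 0.2 -4.6 19. ] q [ 0.72  0.62 -0.95  2.28  1.8   0.36 -1.42]
up1 11.58 loc [  0.5 -31.   29.9] F [-1.7 -0.8  0.6] q [ 0.72  0.57 -0.94  2.29  1.74  0.32 -1.39]
up 12.66 loc [  0.5 -30.   94.9] F [ 0.4  0.2 -0.3] q [ 0.83  0.39 -0.99  2.31  1.18  0.21 -0.87]
tongue [20.9 55.3]
plunger z 1352 [18.8 19.8 20.9]
```

View pics/wrist5.png

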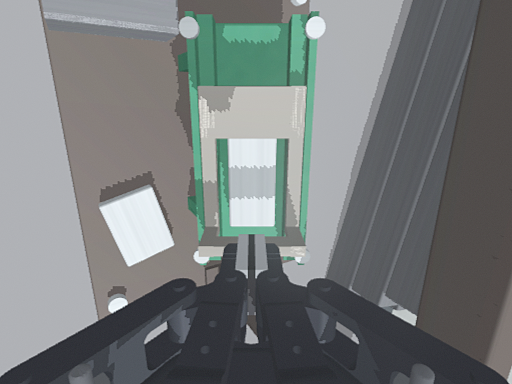

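View pics/scene5.png

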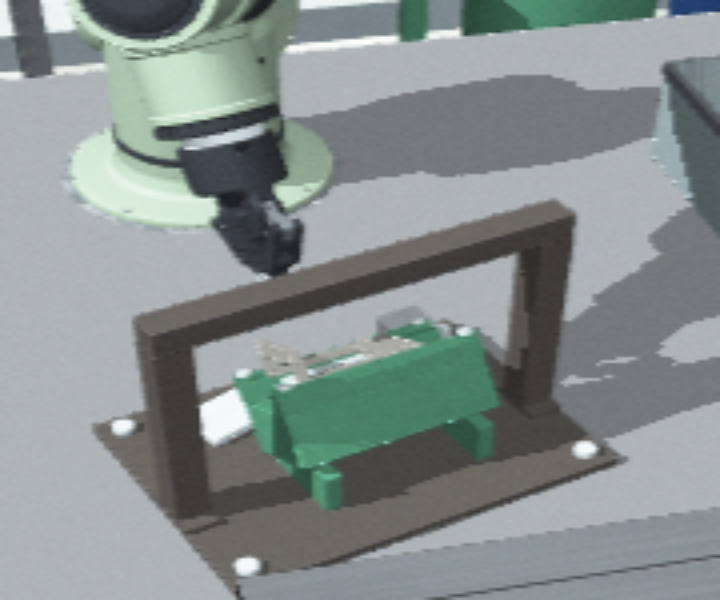

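The plunger sits 19.8 mm out, so it is in by about 20 mm and trapped. The tongue edge is at 20.9, and the tool is clear with no force on it. I'll check the bystanders in the top view and hand in.

Run:
```python
from st import *
A=pickle.load(open("pics/top.pkl","rb"))["image"].astype(int);B=pickle.load(open("pics/top5.pkl","rb"))["image"].astype(int)
for n,(u0,u1,v0,v1) in dict(hammer=(90,130,165,270),wrench=(380,402,188,257),collar=(378,404,130,156),shim=(262,293,196,223),offcut=(205,226,208,243)).items():
    d=abs(A-B)[v0:v1,u0:u1].max(2); print(n,"changed frac",(d>40).mean().round(3))
cv2.imwrite("pics/top5z.png",cv2.resize(B[125:255,165:325].astype(np.uint8),None,fx=5,fy=4.6,interpolation=cv2.INTER_NEAREST)[:600])
```

```text
hammer changed frac 0.033
wrench changed frac 0.0
collar changed frac 0.0
shim changed frac 0.655
offcut changed frac 0.026
```

View pics/top5z.png

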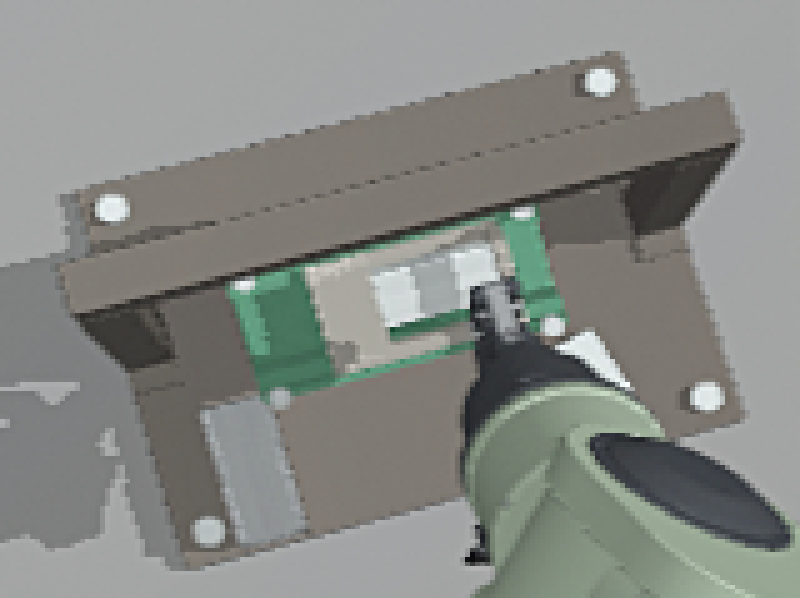

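In the top view the shim is only hidden by the arm: its visible corner, at about (630,385) in the zoom, is where it was. The offcut, hammer, wrench and collar haven't moved.

Run:
```python
from st import *
st(); finish_job()
```

```text
12.81 loc [  0.4 -29.8  94.8] F [ 0.1  0.4 -0.3] q [ 0.83  0.39 -0.99  2.31  1.18  0.21 -0.87]
the job is handed in; nothing more can be done
```

The plunger is stowed and the keeper is fully home. I handed the job in at 12.8 s.

**What I did:** With closed fingers I came in along the plunger's line and pressed it through the keeper window to its bottom stop. Still pressing, I slid against the bail to the keeper's stop, took off the side load, and left along z.

**Last checks:**
- **Keeper:** at the stop, 13 N more moved it only 0.2 mm. After release the tongue edge is at y ≈ 20.9 mm, against 21 expected.
- **Plunger:** its top is 19.8 mm above the housing face, so it is held in by about 20.2 mm.
- **Tool:** it is about 35 mm clear of the bail, and the force reading is near zero. The largest force I read was about 50 N at the wrist, when confirming the keeper stop.
- **Loose things:** the wrench and collar look unchanged in the top view, and the hammer and offcut nearly so (about 3% of pixels differ). The image comparison failed for the shim because the arm hid most of it. Its visible corner is where it was, and the wrist view shows it lying undisturbed.

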